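Stand the kit case heavy end down

ROBOT

A 7-joint arm with a two-finger parallel gripper is mounted at the origin on the work surface. World frame = base frame: x ahead of the robot, y to its left, z up, the work surface at z = 0. Lengths are in m, angles in rad, forces in N, time in s.
With the tool pointing down it reaches from about 0.4 to 0.85 m from the base axis. Payload 4.4 kg.
Tool frame: the origin (TCP) lies at the very end of the fingers, on their centre line; the grasp point (between the pads) lies r.pinch_z behind it (r.pinch_z is the distance from the TCP to the grasp point, in m); z points along the fingers, y is the line along which they close (so a half turn about z gives the same grasp; the last joint's range is limited). The gripper opens to 94 mm and grips with 3 to 60 N. Pads are 16 mm wide; open, the fingers measure 119 mm over their backs; the gripper's body (75 mm by 177 mm) begins 78 mm behind the grasp point.
Start: joints at [-1.404, 0.628, 0.038, 1.517, -0.027, 0.996, -0.02], TCP at [0.15, 0.632, 0.205] pointing down, gripper open.
Joint ranges: [-3.06, 3.06], [-0.37, 2.12], [-1.25, 1.32], [0.18, 2.47], [-1.1, 4.24], [0.23, 1.98], [-2.94, 2.94]. Speed limits (rad/s): [2.57, 2.57, 3.14, 3.14, 3.14, 3.14, 3.14].

INTERFACE

Orientations are given as a 3x3 rotation matrix whose columns are the frame's x, y, z axes.
In Python, from rig import r gives the robot as it stands.
- The arm moves only by the tool move_arm, never from a script. Its argument "deltas" is a list of rows, each a list of 3 entries, a list of its own where there are three numbers: the shift along the tool's x, y, z normalised to -1 to 1, where 1 is 20 cm, then the turn, a rotation vector about the tool's x, y, z normalised to -1 to 1, where 1 is 90 degrees, then the closure in counts, from 0 (fully open) to 255 (shut). In form: [[[x, y, z], [rx, ry, rz], fingers], ...]. A call has 1 to 5 rows; each row shifts and turns the commanded pose from where the row before left it, along the tool's axes as they then stand; what a row does not reach is not made up. A row lasts 1/10 s, in which the tool goes at most 50 mm and 8.59 degrees, less where a joint would pass 70% of its speed; a pose out of reach is approached as far as the arm can. A call with a number of a shift or a turn outside -1 to 1 is refused whole. A call with a gripper value outside its range is refused whole. The fingers move at their own pace and stop on an object; "force" is the grip in N (left out, the last holds). Time passes only in rows, so rows that do not move let the fingers close. It gives the time, the measured TCP pose, the force, the opening and the grip force at its end, in the units of the state.
- r.sense(): the state, without advancing time (a new reading comes with each control period).
- r.grab_frame(name): name is "scene" or "top" or "wrist"; returns a dict with "pixels" (480x640x3 uint8, red, green, blue), "z_map" (480x640 float32, m along the optical axis (not along the pixel's ray), 0 where there is no reading), "vfov" (degrees; the focal length in pixels is half the picture's height over the tangent of half this angle, whatever the lens; pixels are square), "cx", "cy" (the principal point, pixels), "R" (3x3) and "t" (3): a world point X has camera coordinates R X + t. Camera axes: x right, y down, z forward; pixel columns grow to the right and rows downward; lengths in m; the calibration is good to about 2 mm. A picture is of the moment at which its call begins.
- r.finish_job(): hands the job in; it is judged then, once.
The state is a dict: "time": time; "q": joint angles; "qd": joint speeds; "effort": joint torques, N m; "tcp_pos": TCP position; "orientation": TCP orientation; "contact_force": force on the tool from outside, world axes, zero at the start; "moment": the same for the moment, N m; "finger_gap": opening from 0.0 (shut) to 1.0 (fully open); "grasp_force": force on a finger pad.
Only numpy, scipy, OpenCV 4.12 (cv2) and the standard library are available. Lean on these libraries where they do the work, as an engineer would, in place of code of your own. Each camera call takes 0.05 s, during which the arm holds its last target. There are 200 camera calls.

TASK

The orange case holds a steel valve body packed in one end, and nothing on the outside shows which. Lift the case clear of the bench to judge by its tilt which end is heavy, then stand it on that heavy end in the empty black tray under the wire shelf: set it down gently, upright on the tray's floor, and let go. Leave the filter bowl, the spool piece and the blue actuator where they stand.

Things in the scene. Friction and masses are not known exactly. Their poses are not given: they have to be found in the camera images.
- case_centre (a point): Centre of the closed orange case: 132 mm long (own x), 54 mm wide (y), 42 mm high (z), lying flat at the start, own z up. Mass 0.39 to 0.6 kg, mostly a steel valve body hidden in one end (+x or -x, at random), foam in the other; centre of mass 20 to 24 mm from the centre. Held loosely (4 to 10 N grip) at mid-length it tips heavy end down. The contents have 1 to 3 mm of play.
- tray_floor (a point): The empty tray: black, fixed, open-topped, 94 x 94 mm outside, 86 x 86 mm inside, rim 22 mm above the bench. This point is the centre of its inner floor, 4 mm above the bench.
- tray_full: The other tray, like the empty one and fixed; the filter bowl stands in it. Origin at the centre of its underside, on the bench. The two trays stand side by side, 160 mm apart, under the front edge of the wire shelf; which is left and which right varies.
- riser_edge (a point): Middle of the front edge of the fixed wire shelf over the trays, 256 mm above the bench (wires 8 mm thick; trim wire at 236 mm). Own x points to the back (away from the robot), y along the edge. The shelf reaches 220 mm either side and 210 mm back, with an 18 mm post at each corner. The tray centres lie 20 mm behind this edge, 80 mm to either side.
- bowl_centre (a point): Half-way up the steel filter bowl standing in the other tray: 110 mm tall, 68 mm wide at most, own z up. Loose, not to be disturbed.
- spool_centre (a point): Half-way up a loose flanged steel spool piece standing on the bench near one end of the case (either end), 60 mm tall, 64 mm diameter, own z up. Not to be disturbed.
- actuator_centre (a point): Half-way up a loose blue valve actuator block with a round red top and a brass stub on its own +x side, standing on the bench near the other end of the case: 60 x 60 mm (72 mm with the stub), 62 mm tall, own z up. Not to be disturbed.
Mind the look-alikes: they are no part of the job. Leave any green or red look-alike of the part that bears case_centre alone.

How it is judged:
By the outcome, as a careful person would: the job done as asked, in the order asked, and still so for the second after the job is handed in, with the robot touching nothing.
It also fails if it takes over 72 s, if anything falls off the work surface, if the arm or the gripper's body presses on something with over 40 N, if the wrist force passes 120 N, or if a joint passes its speed limit or range.

## Working session

There is one attempt and no reset: what is moved stays moved. The work goes in short steps, Python scripts to look and compute and a tool call to move; the robot and the scene stay as the last step left them, time stands still between calls to the robot, and variables do not carry over. Pictures are saved under pics/ and viewed, at most 10 in all, crops included, and the job is handed in when it is done.

Besides the shell and the picture viewer there is one more tool, called after "Emit:" as name(argument=value, ...) on one line, values as JSON. move_arm: Moves the arm, as the interface text tells. Its arguments: {"type":"object","properties":{"deltas":{"type":"array","items":{"type":"array"}},"force":{"type":"number"}},"required":["deltas"]}

```bash
mkdir -p pics; ls; cat > h.py <<'E'
from rig import r
import numpy as np, cv2
def grab(n,save=None):
    f=r.grab_frame(n)
    if save: cv2.imwrite('pics/'+save,cv2.cvtColor(f['pixels'],cv2.COLOR_RGB2BGR))
    return f
def F(f): return 240/np.tan(np.radians(f['vfov'])/2)
def cloud(f):
    z=f['z_map'];v,u=np.mgrid[:480,:640];k=F(f)
    c=np.stack([(u-f['cx'])/k*z,(v-f['cy'])/k*z,z],-1)
    return (c-f['t'])@np.array(f['R'])   # R^T(c-t)
def ray(f,u,v,h):
    R=np.array(f['R']);o=-R.T@f['t'];d=R.T@np.array([(u-f['cx'])/F(f),(v-f['cy'])/F(f),1])
    return o+d*(h-o[2])/d[2]
E
python3 - <<'E'
from h import *
for n in('scene','top'):
    f=grab(n,n+'1.png');print(n,f['vfov'],f['cx'],f['cy'],-np.array(f['R']).T@f['t'],f['R'][2], (f['z_map']>0).mean())
print(r.pinch_z,r.sense())
E
```

```text
pics
scene 51.522821081455895 321.88977661028633 238.29568713325568 [ 0.9218002  -0.30587223  0.99257456] [-0.40978787  0.35070706 -0.84206796] 0.9959147135416667
top 46.38925406194873 327.52538117179773 241.52873720424188 [0.28603827 0.04979522 1.225395  ] [ 2.29143628e-01 -1.77616094e-04 -9.73392606e-01] 0.996083984375
0.0188 {'time': 0.1, 'q': array([-1.40381232,  0.6292156 ,  0.0384324 ,  1.51822854, -0.02699062,
        0.99627973, -0.02002704]), 'qd': array([-0.00047662, -0.00141882,  0.00070934, -0.0014056 ,  0.00079171,
       -0.0004305 ,  0.00112396]), 'effort': array([ 2.41382986e-03, -5.50795484e+01,  1.14732049e+00, -1.87119108e+01,
       -5.21820306e-02,  1.92411774e-02,  3.79111782e-05]), 'tcp_pos': array([0.14978029, 0.63192274, 0.20468311]), 'orientation': array([[-9.73025387e-01,  2.30697784e-01, -3.58978589e-04],
       [ 2.30698062e-01,  9.73024115e-01, -1.57328074e-03],
       [-1.36575563e-05, -1.61365777e-03, -9.99998698e-01]]), 'contact_force': array([ 0.23136552, -0.35379041, -0.52891995]), 'moment': array([-0.07521004,  0.02600845,  0.03501251]), 'grasp_force': 0.0, 'finger_gap': 1.0005778424391856}
```

View pics/scene1.png

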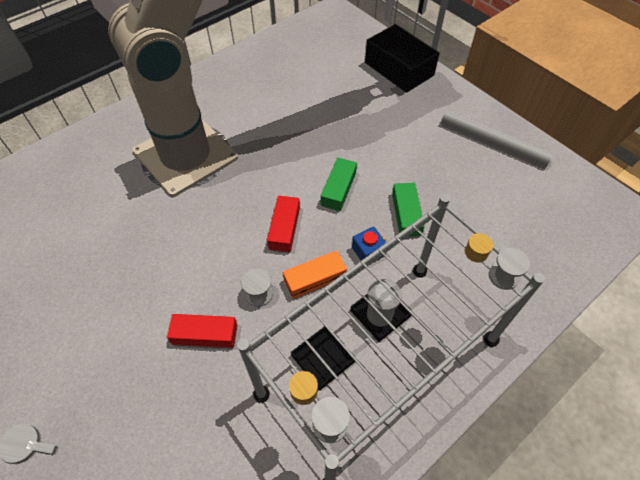

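View pics/top1.png

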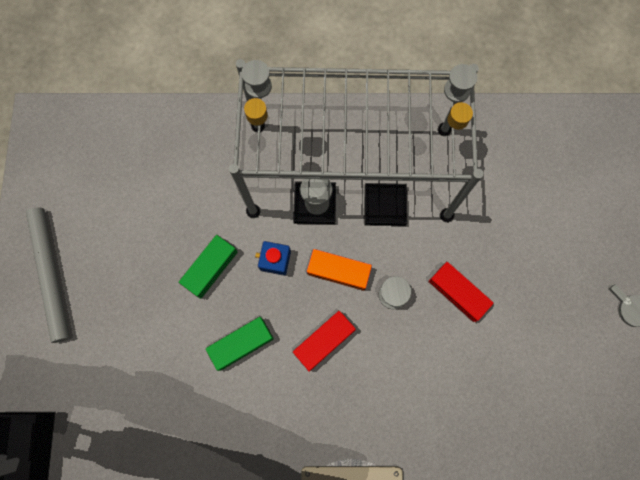

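The pictures show the case at top-view pixel (340,269), the spool at (396,292) and the actuator at (274,257). The empty tray is at (386,204), and the bowl's tray is at (315,203).

```bash
python3 - <<'E'
from h import *
def comp(m):
    n,l,s,c=cv2.connectedComponentsWithStats(m.astype(np.uint8));return [(l==i) for i in np.argsort(-s[1:,4])[:3]+1 if s[i,4]>60]
for n in('scene','top'):
    f=grab(n);P=cloud(f);h=cv2.cvtColor(f['pixels'],cv2.COLOR_RGB2HSV);H,S,V=cv2.split(h)
    print(n)
    m=comp((H>5)&(H<16)&(S>190)&(V>90)&(P[...,0]<.6)&(P[...,2]<.1))[0]
    q=P[m];z=np.percentile(q[:,2],90);top=m&(abs(P[...,2]-z)<.006)
    uv=np.argwhere(top)[:,::-1]
    xy=np.array([ray(f,u,v,z)[:2] for u,v in uv]);rc=cv2.minAreaRect((xy*1000).astype(np.float32));print('case top z',z,rc)
    # spool, bowl, tray, actuator from depth
    for nm,mm in(('blue',(H>105)&(H<130)&(S>120)&(V>50)),):
        b=comp(mm&(P[...,0]>.2)&(P[...,2]>-.02)&(P[...,2]<.1))[0];q=P[b];zz=np.percentile(q[:,2],90);k=q[abs(q[:,2]-zz)<.006];print(nm,zz,k.min(0),k.max(0))
    b=comp((V<45)&(abs(P[...,1])<.3)&(P[...,0]>.4)&(P[...,0]<.75)&(P[...,2]<.035)&(P[...,2]>-.01))
    for x in b[:2]:
        q=P[x];print('tray',len(q),np.percentile(q,[1,50,99],axis=0).round(3).tolist())
    for nm,lo,hi,x0,x1 in(('spool',.05,.07,.25,.48),('bowl',.1,.125,.45,.7),('shelf',.235,.275,.4,.9)):
        mm=(P[...,2]>lo)&(P[...,2]<hi)&(P[...,0]>x0)&(P[...,0]<x1)&(abs(P[...,1])<.35)&(S<60)
        for b in comp(mm)[:2]:
            q=P[b];print(nm,len(q),np.percentile(q,[1,50,99],axis=0).round(3).tolist())
E
```

```text
scene
case top z 0.04352684675222873 ((513.6803588867188, 21.853939056396484), (130.98013305664062, 54.48411178588867), 74.13675689697266)
blue 0.05136960853310257 [0.5046074  0.13126059 0.04538189] [0.56276818 0.19666098 0.05406622]
tray 1024 [[0.619, -0.082, -0.0], [0.663, -0.059, 0.004], [0.71, -0.038, 0.023]]
tray 803 [[0.618, -0.128, -0.0], [0.657, -0.107, 0.004], [0.709, -0.089, 0.024]]
spool 559 [[0.429, -0.124, 0.055], [0.456, -0.095, 0.06], [0.479, -0.065, 0.063]]
bowl 567 [[0.637, 0.041, 0.101], [0.671, 0.061, 0.111], [0.699, 0.081, 0.116]]
bowl 180 [[0.643, 0.083, 0.102], [0.672, 0.092, 0.11], [0.696, 0.106, 0.117]]
shelf 8141 [[0.638, -0.229, 0.236], [0.76, -0.028, 0.26], [0.862, 0.218, 0.274]]
top
case top z 0.04485641787578153 ((505.0771484375, 25.3450927734375), (130.4501190185547, 52.831058502197266), 74.45063781738281)
blue 0.05245183103710425 [0.49789168 0.13435039 0.04646877] [0.56230012 0.1982639  0.05563852]
tray 1724 [[0.611, -0.126, -0.002], [0.66, -0.082, 0.005], [0.704, -0.034, 0.025]]
tray 896 [[0.614, 0.033, -0.003], [0.64, 0.088, 0.005], [0.707, 0.125, 0.026]]
spool 676 [[0.425, -0.123, 0.055], [0.454, -0.093, 0.06], [0.48, -0.063, 0.065]]
bowl 690 [[0.632, 0.042, 0.101], [0.658, 0.074, 0.111], [0.684, 0.106, 0.118]]
shelf 5946 [[0.631, -0.225, 0.236], [0.719, -0.018, 0.259], [0.855, 0.221, 0.274]]
shelf 256 [[0.79, 0.156, 0.261], [0.802, 0.176, 0.268], [0.826, 0.205, 0.274]]
```

Emit:
move_arm(deltas=[[[0,0,0],[0,0,0.093],0],[[0,0,0],[0,0,0.093],0],[[0,0,0],[0,0,0.093],0],[[0,0,0],[0,0,0.093],0],[[0,0,0],[0,0,0.093],0]])

```text
time: 0.7
tcp_pos: [0.1498, 0.6323, 0.2052]
orientation: [[-0.566, 0.824, -0.0], [0.824, 0.566, -0.0], [-0.0, -0.0, -1.0]]
contact_force: [-1.1, 0.3, -0.8]
finger_gap: 1.0
grasp_force: 0.0
```

Emit:
move_arm(deltas=[[[0,0,0],[0,0,0.093],0],[[0,0,0],[0,0,0.093],0],[[0,0,0],[0,0,0.093],0],[[0,0,0],[0,0,0.093],0],[[0,0,0],[0,0,0.093],0]])

```text
time: 1.2
tcp_pos: [0.1497, 0.6323, 0.2052]
orientation: [[0.128, 0.992, -0.0], [0.992, -0.128, -0.0], [-0.0, -0.0, -1.0]]
contact_force: [-0.0, 0.4, -0.4]
finger_gap: 1.001
grasp_force: 0.0
```

Emit:
move_arm(deltas=[[[0,0,0],[0,0,0.093],0],[[-0.163,0.169,0],[0,0,0],0],[[-0.163,0.169,0],[0,0,0],0],[[-0.163,0.169,0],[0,0,0],0],[[-0.163,0.169,0],[0,0,0],0]])

```text
time: 1.7
tcp_pos: [0.2461, 0.4692, 0.2054]
orientation: [[0.265, 0.964, 0.0], [0.964, -0.265, -0.0], [-0.0, 0.0, -1.0]]
contact_force: [0.7, 0.2, 0.2]
finger_gap: 0.999
grasp_force: 0.0
```

Emit:
move_arm(deltas=[[[-0.163,0.169,0],[0,0,0],0],[[-0.163,0.169,0],[0,0,0],0],[[-0.163,0.169,0],[0,0,0],0],[[-0.163,0.169,0],[0,0,0],0],[[-0.163,0.169,0],[0,0,0],0]])

```text
time: 2.2
tcp_pos: [0.3659, 0.2673, 0.2056]
orientation: [[0.265, 0.964, 0.0], [0.964, -0.265, 0.001], [0.001, 0.0, -1.0]]
contact_force: [1.0, -0.2, 0.5]
finger_gap: 1.003
grasp_force: 0.0
```

Emit:
move_arm(deltas=[[[-0.163,0.169,0],[0,0,0],0],[[-0.163,0.169,0],[0,0,0],0],[[-0.163,0.169,0],[0,0,0],0],[[-0.163,0.169,0],[0,0,0],0],[[0,0,0],[0,0,0],0]])

```text
time: 2.7
tcp_pos: [0.4643, 0.1001, 0.2062]
orientation: [[0.277, 0.961, 0.004], [0.961, -0.277, -0.003], [-0.002, 0.005, -1.0]]
contact_force: [-1.2, 0.1, -0.6]
finger_gap: 1.0
grasp_force: 0.0
```

Emit:
move_arm(deltas=[[[-0.155,0.16,0],[0,0,0],0],[[-0.155,0.16,0],[0,0,0],0],[[0,0,0],[0,0,0],0],[[0,0,0],[0,0,0],0]])

```text
time: 3.1
tcp_pos: [0.5059, 0.0301, 0.2052]
orientation: [[0.268, 0.964, -0.001], [0.964, -0.268, 0.0], [-0.0, -0.001, -1.0]]
contact_force: [-1.2, 0.6, -0.9]
finger_gap: 0.999
grasp_force: 0.0
```

```bash
cat > w.py <<'E'
from h import *
import sys
f=grab('wrist',sys.argv[1]);P=cloud(f);H,S,V=cv2.split(cv2.cvtColor(f['pixels'],cv2.COLOR_RGB2HSV))
s=r.sense();print(s['tcp_pos'],s['q'].round(2),-np.array(f['R']).T@f['t'])
m=((H>5)&(H<16)&(S>190)&(V>60)&(P[...,2]<.1)).astype(np.uint8)
m=m.astype(bool);z=np.percentile(P[m][:,2],80);t=m&(abs(P[...,2]-z)<.005)
xy=P[t][:,:2];rc=cv2.minAreaRect((xy*1000).astype(np.float32));print('top z',z,t.sum(),rc)
E
python3 w.py w1.png
```

```text
[0.50542812 0.03141025 0.20511156] [-0.47  0.47  0.51  1.92 -0.31  0.83 -0.06] [0.52581649 0.10313586 0.38373834]
top z 0.041785633544051126 7926 ((507.6233215332031, 25.198318481445312), (130.0832977294922, 51.64215850830078), 74.05303955078125)
```

View pics/w1.png

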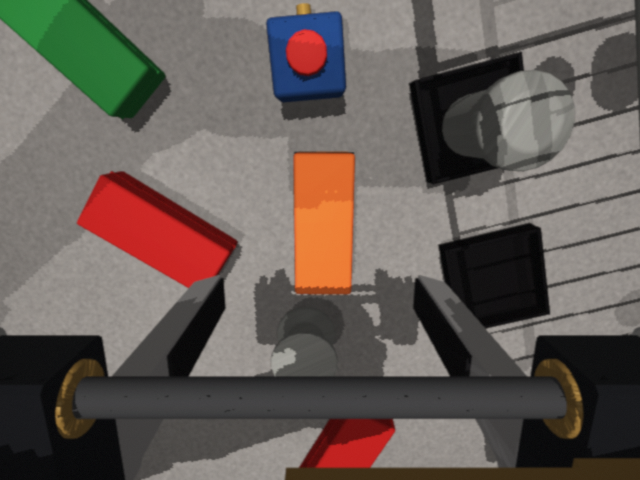

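The wrist view shows the case clear and square at pixels (294–355,152–293), with the fingers either side of it. The spool is at (305,350) and the empty tray at (495,275). The measured case top is 42 mm above the bench, as expected.

Emit:
move_arm(deltas=[[[-0.027,0.019,0.17],[0,0,0],0],[[0,0,0.2],[0,0,0],0],[[0,0,0.2],[0,0,0],0],[[0,0,0.2],[0,0,0],0],[[0,0,0.12],[0,0,0],0]])

```text
time: 3.65
tcp_pos: [0.506, 0.0269, 0.025]
orientation: [[0.262, 0.965, -0.004], [0.965, -0.262, 0.001], [-0.0, -0.004, -1.0]]
contact_force: [0.1, -1.1, 0.7]
finger_gap: 1.0
grasp_force: 0.0
```

Emit:
move_arm(deltas=[[[0,0,0.06],[0,0,0],0],[[0,0,0.04],[0,0,0],0],[[0,0,0],[0,0,0],0]])

```text
time: 3.95
tcp_pos: [0.5082, 0.025, 0.0074]
orientation: [[0.264, 0.964, -0.0], [0.964, -0.264, 0.0], [0.0, -0.001, -1.0]]
contact_force: [-1.0, 0.4, 0.4]
finger_gap: 1.001
grasp_force: 0.0
```

Emit:
move_arm(deltas=[[[0,0,0],[0,0,0],200],[[0,0,0],[0,0,0],200],[[0,0,0],[0,0,0],200],[[0,0,0],[0,0,0],200],[[0,0,0],[0,0,0],200]], force=8)

```text
time: 4.45
tcp_pos: [0.5086, 0.0242, 0.0078]
orientation: [[0.266, 0.964, 0.001], [0.964, -0.266, 0.0], [0.0, 0.0, -1.0]]
contact_force: [-0.6, 0.2, 0.6]
finger_gap: 0.612
grasp_force: 0.0
```

Emit:
move_arm(deltas=[[[0,0,0],[0,0,0],200],[[0,0,0],[0,0,0],200],[[0,0,0],[0,0,0],200]])

```text
time: 4.75
tcp_pos: [0.5085, 0.0242, 0.0077]
orientation: [[0.266, 0.964, 0.0], [0.964, -0.266, 0.0], [0.0, 0.0, -1.0]]
contact_force: [-0.6, 0.7, 4.0]
finger_gap: 0.575
grasp_force: 8.0
```

Emit:
move_arm(deltas=[[[0,0,-0.05],[0,0,0],200],[[0,0,-0.1],[0,0,0],200],[[0,0,-0.1],[0,0,0],200],[[0,0,-0.1],[0,0,0],200],[[0,0,-0.1],[0,0,0],200]])

```text
time: 5.25
tcp_pos: [0.5074, 0.0242, 0.098]
orientation: [[0.266, 0.964, -0.002], [0.964, -0.266, -0.0], [-0.001, -0.002, -1.0]]
contact_force: [1.0, -0.5, -4.9]
finger_gap: 0.572
grasp_force: 8.0
```

Emit:
move_arm(deltas=[[[0,0,-0.1],[0,0,0],200],[[0,0,-0.1],[0,0,0],200],[[0,0,-0.05],[0,0,0],200],[[0,0,0],[0,0,0],200],[[0,0,0],[0,0,0],200]])

```text
time: 5.75
tcp_pos: [0.5076, 0.0244, 0.1468]
orientation: [[0.265, 0.964, -0.001], [0.964, -0.265, 0.0], [-0.0, -0.001, -1.0]]
contact_force: [0.5, 0.3, -5.2]
finger_gap: 0.578
grasp_force: 8.0
```

```bash
cat > tilt.py <<'E'
from h import *
import sys
s=r.sense();print(s['time'],s['tcp_pos'].round(4),s['orientation'].round(3).tolist(),s['q'].round(2),s['contact_force'].round(1),s['finger_gap'],s['grasp_force'])
R=s['orientation']
for n in ('scene','wrist'):
    f=grab(n,sys.argv[1]+n+'.png');P=cloud(f);H,S,V=cv2.split(cv2.cvtColor(f['pixels'],cv2.COLOR_RGB2HSV))
    T=(P-s['tcp_pos'])@R
    m=(H>4)&(H<17)&(S>170)&(V>40)&(np.linalg.norm(T-[0,0,-.02],axis=-1)<.1)
    q=T[m];print(n,m.sum());
    if m.sum()<50: continue
    # projection on tool x-z plane (case rotates about tool y)
    rc=cv2.minAreaRect((q[:,[0,2]]*1000).astype(np.float32));print(' xz rect',rc)
    w=q@R.T+s['tcp_pos'];print(' world pct',np.percentile(w,[1,50,99],axis=0).round(3).tolist())
E
python3 tilt.py t1
```

```text
5.75 [0.5076 0.0244 0.1468] [[0.265, 0.964, -0.001], [0.964, -0.265, 0.0], [-0.0, -0.001, -1.0]] [-0.42  0.55  0.47  1.98 -0.38  0.7   0.01] [ 0.5  0.3 -5.2] 0.5779248346143876 7.999967392534018
scene 1046
 xz rect ((-15.756959915161133, -20.9322509765625), (159.26776123046875, 72.58047485351562), 54.725379943847656)
 world pct [[0.472, -0.044, 0.11], [0.515, -0.015, 0.192], [0.547, 0.065, 0.212]]
wrist 30145
 xz rect ((2.9104366302490234, -36.16426086425781), (133.73165893554688, 80.40251922607422), 78.27935028076172)
 world pct [[0.474, -0.019, 0.129], [0.508, 0.028, 0.172], [0.541, 0.079, 0.209]]
```

View pics/t1scene.png

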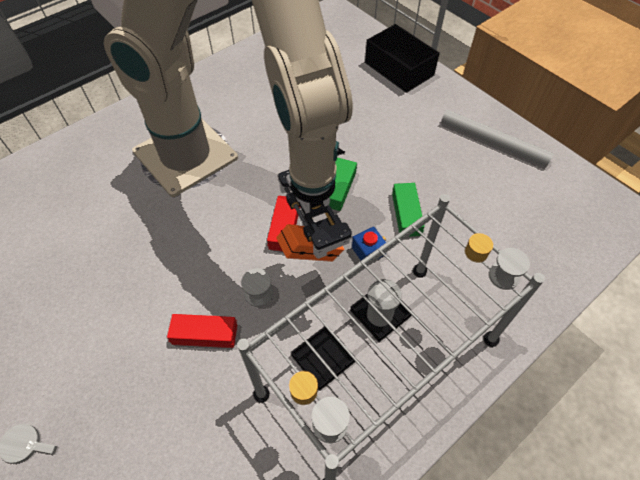

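The scene view shows the case tipped in the gripper at about (310,245). Its spool-side (−y) end is up at z≈0.21 and its actuator-side (+y) end is down, so the +y end is heavy. Next I measure the exact angle.

```bash
cat > ang.py <<'E'
from h import *
def ang():
    s=r.sense();R=s['orientation'];f=grab('wrist');P=cloud(f);H,S,V=cv2.split(cv2.cvtColor(f['pixels'],cv2.COLOR_RGB2HSV))
    T=(P-s['tcp_pos'])@R
    m=(H>4)&(H<17)&(S>170)&(V>30)&(np.linalg.norm(T-[0,0,-.02],axis=-1)<.1)&(abs(T[...,1])<.022)
    q=T[m][:,[0,2]];print(s['time'],s['tcp_pos'].round(4),R.round(3).tolist(),s['q'].round(2),'n',len(q))
    rng=np.random.default_rng(0)
    for k in range(2):
        best=None
        for _ in range(300):
            a,b=q[rng.integers(len(q),size=2)];d=b-a
            if np.hypot(*d)<.015: continue
            n=np.array([-d[1],d[0]])/np.hypot(*d);i=abs((q-a)@n)<.0015
            if best is None or i.sum()>best.sum(): best=i
        if best is None: break
        l=q[best];c=l.mean(0);u=np.linalg.svd(l-c,full_matrices=False)[2][0];p=(l-c)@u
        dw=R@[u[0],0,u[1]]
        print('face n',best.sum(),'dir tool xz',u.round(3),'ang',np.degrees(np.arctan2(u[1],u[0])).round(1),'ends',(c+u*np.percentile(p,1)).round(4),(c+u*np.percentile(p,99)).round(4),'world dir',dw.round(3))
        q=q[~best]
        if len(q)<100: break
ang()
E
python3 ang.py
```

```text
5.85 [0.5074 0.0242 0.1464] [[0.266, 0.964, -0.002], [0.964, -0.266, -0.0], [-0.001, -0.002, -1.0]] [-0.42  0.55  0.47  1.98 -0.38  0.7   0.01] n 25209
face n 24730 dir tool xz [-0.762 -0.648] ang -139.6 ends [0.0542 0.018 ] [-0.0407 -0.0627] world dir [-0.201 -0.734  0.648]
face n 212 dir tool xz [-0.761 -0.649] ang -139.5 ends [0.0522 0.0142] [-0.0398 -0.0643] world dir [-0.201 -0.733  0.65 ]
```

The +y end, on the tool's +x side, is 40° down, so it is the heavy end. I'll grip firmly, back off, yaw 105° and then pitch the tool about 50° forward, which brings the case vertical.

Emit:
move_arm(deltas=[[[0,0,0],[0,0,0],220],[[0,0,0],[0,0,0],220],[[-0.06,-0.07,-0.05],[0,0,0],220],[[-0.06,-0.07,-0.05],[0,0,0],220],[[-0.06,-0.06,-0.05],[0,0,0],220]], force=25)

```text
time: 6.4
tcp_pos: [0.4591, -0.0002, 0.1774]
orientation: [[0.266, 0.964, -0.001], [0.964, -0.266, -0.0], [-0.0, -0.001, -1.0]]
contact_force: [-1.2, 0.0, -3.6]
finger_gap: 0.57
grasp_force: 25.0
```

Emit:
move_arm(deltas=[[[0,0,0],[0,0,-0.06],220],[[0,0,0],[0,0,-0.08],220],[[0,0,0],[0,0,-0.08],220],[[0,0,0],[0,0,-0.08],220],[[0,0,0],[0,0,-0.08],220]])

```text
time: 6.9
tcp_pos: [0.4602, -0.0001, 0.1774]
orientation: [[-0.327, 0.945, -0.0], [0.945, 0.327, -0.0], [-0.0, -0.0, -1.0]]
contact_force: [-0.8, -0.2, -5.5]
finger_gap: 0.572
grasp_force: 25.0
```

Emit:
move_arm(deltas=[[[0,0,0],[0,0,-0.08],220],[[0,0,0],[0,0,-0.08],220],[[0,0,0],[0,0,-0.08],220],[[0,0,0],[0,0,-0.08],220],[[0,0,0],[0,0,-0.08],220]])

```text
time: 7.4
tcp_pos: [0.4602, -0.0001, 0.1774]
orientation: [[-0.82, 0.573, -0.0], [0.573, 0.82, -0.0], [0.0, -0.0, -1.0]]
contact_force: [-0.5, 0.1, -4.8]
finger_gap: 0.569
grasp_force: 25.0
```

Emit:
move_arm(deltas=[[[0,0,0],[0,0,-0.08],220],[[0,0,0],[0,0,-0.08],220],[[0,0,0],[0,0,-0.08],220],[[0,0,0],[0,0,-0.08],220],[[0,0,0],[0,0,-0.07],220]])

```text
time: 7.9
tcp_pos: [0.4602, -0.0002, 0.1773]
orientation: [[-1.0, -0.002, -0.0], [-0.002, 1.0, -0.0], [0.0, -0.0, -1.0]]
contact_force: [-0.3, 0.9, -4.6]
finger_gap: 0.57
grasp_force: 25.0
```

```bash
python3 ang.py
```

```text
7.9 [ 4.602e-01 -2.000e-04  1.773e-01] [[-1.0, -0.002, -0.0], [-0.002, 1.0, -0.0], [0.0, -0.0, -1.0]] [-0.04  0.4  -0.02  2.06  0.01  0.68  1.5 ] n 25188
face n 24693 dir tool xz [-0.762 -0.647] ang -139.7 ends [0.055  0.0179] [-0.04   -0.0627] world dir [0.762 0.002 0.647]
face n 259 dir tool xz [-0.763 -0.646] ang -139.7 ends [0.0557 0.0207] [-0.0414 -0.0617] world dir [0.763 0.002 0.646]
```

Emit:
move_arm(deltas=[[[-0.1,-0.137,0],[0,0,0],220],[[-0.1,-0.137,0],[0,0,0],220],[[-0.1,-0.137,0],[0,0,0],220],[[0,0,0],[0,-0.06,0],220],[[0,0,0],[0,-0.07,0],220]])

```text
time: 8.45
tcp_pos: [0.5219, -0.0838, 0.1773]
orientation: [[-0.978, 0.007, 0.207], [0.006, 1.0, -0.002], [-0.207, -0.0, -0.978]]
contact_force: [-0.4, 0.5, -5.6]
finger_gap: 0.574
grasp_force: 25.0
```

Emit:
move_arm(deltas=[[[0,0,0],[0,-0.07,0],220],[[0,0,0],[0,-0.07,0],220],[[0,0,0],[0,-0.07,0],220],[[0,0,0],[0,-0.07,0],220],[[0,0,0],[0,-0.07,0],220]])

```text
time: 8.95
tcp_pos: [0.4924, -0.1049, 0.1585]
orientation: [[-0.95, 0.025, 0.311], [0.006, 0.998, -0.06], [-0.312, -0.055, -0.948]]
contact_force: [-0.9, -1.1, -5.8]
finger_gap: 0.571
grasp_force: 25.0
```

Emit:
move_arm(deltas=[[[0,0,0],[0,-0.07,0],220],[[0,0,0],[0,0,0],220],[[0,0,0],[0,0,0],220]])

```text
time: 9.25
tcp_pos: [0.4884, -0.1094, 0.1559]
orientation: [[-0.946, 0.027, 0.324], [0.004, 0.997, -0.072], [-0.325, -0.067, -0.943]]
contact_force: [0.4, -0.0, -5.3]
finger_gap: 0.575
grasp_force: 25.0
```

```bash
python3 ang.py; cat > tray.py <<'E'
from h import *
import sys
f=grab('wrist',sys.argv[1]);P=cloud(f);V=f['pixels'].max(-1)
for lo,hi in((-.003,.009),(.017,.027)):
    m=(V<45)&(P[...,2]>lo)&(P[...,2]<hi)&(P[...,0]>.58)&(P[...,0]<.74)&(P[...,1]>-.18)&(P[...,1]<.0)
    print('tray',m.sum(),np.percentile(P[m],[1,50,99],axis=0).round(3).tolist())
E
python3 tray.py tr1.png
```

```text
9.25 [ 0.4884 -0.1094  0.1559] [[-0.946, 0.027, 0.324], [0.004, 0.997, -0.072], [-0.325, -0.067, -0.943]] [ 0.49  0.41 -0.46  2.3   1.06  0.25  0.64] n 25258
face n 24551 dir tool xz [-0.753 -0.659] ang -138.8 ends [0.0544 0.0188] [-0.0393 -0.0633] world dir [0.499 0.045 0.866]
face n 271 dir tool xz [-0.753 -0.658] ang -138.9 ends [0.0553 0.0217] [-0.0408 -0.0622] world dir [0.5   0.045 0.865]
tray 12 [[0.613, -0.05, 0.001], [0.614, -0.036, 0.004], [0.694, -0.035, 0.007]]
tray 12 [[0.702, -0.052, 0.018], [0.704, -0.05, 0.02], [0.705, -0.049, 0.022]]
```

View pics/tr1.png

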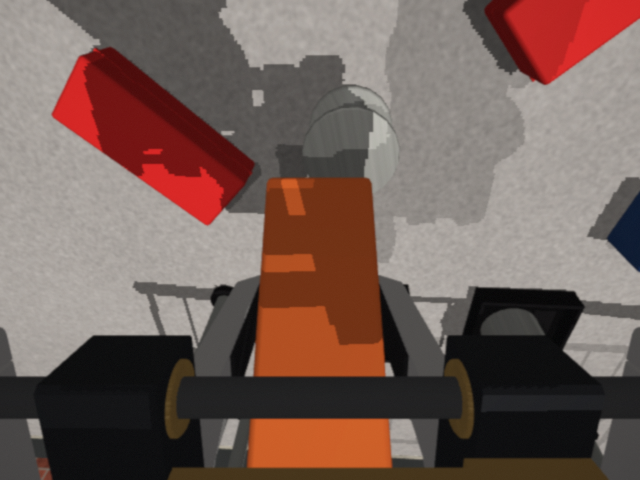

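The wrist view shows the case still held squarely and pointing at the spool, which is at (350,130). The arm has stalled with joint 6 at its lower limit, so I'll fit the arm's kinematics and check which tilts are reachable.

```bash
cat > kin.py <<'E'
import numpy as np
from scipy.optimize import least_squares
from scipy.spatial.transform import Rotation as Ro
LO=np.array([-3.06,-.37,-1.25,.18,-1.1,.23,-2.94]);HI=np.array([3.06,2.12,1.32,2.47,4.24,1.98,2.94])
Z=lambda a:Ro.from_euler('z',a).as_matrix()
Y=lambda a:Ro.from_euler('y',a).as_matrix()
def fk(q,p,s):
    h,a,b,c,e,g,d=p
    R=Z(s[0]*q[0])@Y(q[1])@Z(s[1]*q[2]);x=np.array([0,0,h])+R@[e,0,a]
    R=R@Y(q[3])@Z(s[2]*q[4]);x=x+R@[g,0,b]
    R=R@Y(q[5]);x=x+R@[d,0,c]
    return x,R@Z(s[3]*q[6])
D=[([-1.40381,.62922,.03843,1.51823,-.02699,.99628,-.02003],[.14978,.63192,.20468],[-.973,.2307]),
([-.47,.47,.51,1.92,-.31,.83,-.06],[.50543,.03141,.20511],[.268,.964]),
([-.42,.55,.47,1.98,-.38,.70,.01],[.5075,.0243,.1466],[.266,.964]),
([-.04,.40,-.02,2.06,.01,.68,1.5],[.4602,-.0002,.1773],[-1,-.002]),
([.49,.41,-.46,2.3,1.06,.25,.64],[.4884,-.1094,.1559],[-.946,.004])]
import itertools
def fit():
    best=None
    for s in itertools.product((1,-1),repeat=4):
        for o in (1,):
            def res(v):
                out=[]
                for q,x,X in D:
                    P,R=fk(q,v[:7],s);R=R@Z(v[7]);out+=list((P-x)*5)+list(R[:2,0]-X)
                return np.array(out+list(.02*(v[4:7])))
            for w in(0,1.57,3.14,-1.57):
                r=least_squares(res,[.3,.4,.4,.3,0,0,0,w])
                if best is None or r.cost<best[0]: best=(r.cost,s,r.x,res(r.x))
    return best
B=fit();S,V=B[1],B[2]
def FK(q): P,R=fk(q,V[:7],S);return P,R@Z(V[7])
def IK(x,R,q0):
    def res(q):
        P,Q=FK(q);return np.r_[(P-x)*10,Ro.from_matrix(R.T@Q).as_rotvec()*2,.003*(q-q0)]
    r=least_squares(res,np.clip(q0,LO+.01,HI-.01),bounds=(LO,HI));P,Q=FK(r.x)
    return r.x,np.linalg.norm(P-x),np.degrees(np.linalg.norm(Ro.from_matrix(R.T@Q).as_rotvec()))
def tool(t):  # tilt deg forward, tool y = world y
    t=np.radians(t);return np.array([[-np.cos(t),0,np.sin(t)],[0,1,0],[-np.sin(t),0,-np.cos(t)]])
E
python3 - <<'E'
from kin import *
np.set_printoptions(suppress=True,precision=3)
print(B[0],S,V,B[3].reshape(-1)[:25].reshape(5,5))
qb=np.array([.12,.6,0,1.6,0,.5,1.4])
for x,z in((.661,.061),(.661,.1),(.58,.1),(.58,.15),(.54,.18)):
  for t in(20,30,40,50,60):
    o=[]
    for q5 in(0,3.14):
        q0=qb.copy();q0[4]=q5
        if q5: q0[6]-=3.14
        q,e,a=IK(np.array([x,-.082,z]),tool(t),q0);o+=[round(e*1000,1),round(a,1),q.round(2)]
    print(x,z,t,*o)
E
```

```text
0.020341088672232704 (-1, -1, -1, -1) [0.442 0.452 0.447 0.273 0.08  0.044 0.034 1.569] [[-0.125  0.014  0.006 -0.    -0.002]
 [ 0.05   0.014 -0.003 -0.007  0.001]
 [-0.059  0.015 -0.008  0.005 -0.001]
 [ 0.013  0.134  0.004  0.     0.005]
 [-0.     0.006  0.001  0.001 -0.001]]
0.661 0.061 20 0.0 0.0 [ 0.24  0.77 -0.13  1.73  0.12  0.3   1.62] 5.2 5.2 [ 0.1   0.76  0.19  2.06  4.24  0.23 -2.5 ]
0.661 0.061 30 0.0 0.0 [ 0.86  1.04 -0.95  2.07  2.05  0.62  0.07] 0.0 0.0 [ 0.23  0.77 -0.04  2.17  3.37  0.32 -1.6 ]
0.661 0.061 40 0.0 0.0 [ 1.09  1.35 -1.13  2.18  2.45  0.88  0.05] 0.0 0.0 [ 0.19  0.82  0.02  2.23  3.38  0.62 -1.62]
0.661 0.061 50 0.0 0.0 [ 1.23  1.62 -1.17  2.25  2.78  1.    0.1 ] 0.0 0.0 [ 0.16  0.9   0.05  2.26  3.36  0.9  -1.61]
0.661 0.061 60 0.0 0.0 [ 1.38  1.9  -1.16  2.27  3.09  1.02  0.24] 0.0 0.0 [ 0.16  1.    0.06  2.25  3.35  1.17 -1.6 ]
0.661 0.1 20 0.0 0.0 [ 0.25  0.7  -0.14  1.75  0.1   0.36  1.64] 7.1 7.1 [ 0.09  0.68  0.2   2.1   4.24  0.23 -2.5 ]
0.661 0.1 30 0.0 0.0 [ 0.81  0.9  -0.9   2.08  1.92  0.53  0.08] 0.0 0.0 [ 0.25  0.69 -0.07  2.2   3.37  0.27
[... 1423 characters left out ...]
 29.7 2.6 [ 1.43  1.71 -1.25  2.47  2.88  1.1   0.2 ] 13.9 2.7 [-0.89  1.62  1.18  2.47  3.34  1.56 -2.94]
0.54 0.18 20 0.0 0.0 [ 0.37  0.4  -0.21  2.09  0.05  0.32  1.71] 6.7 5.8 [ 0.13  0.39  0.23  2.43  4.24  0.23 -2.39]
0.54 0.18 30 5.5 4.7 [ 0.26  0.38  0.11  2.24 -1.07  0.23  2.94] 0.0 0.0 [-0.06  0.42  0.44  2.47  4.12  0.39 -2.3 ]
0.54 0.18 40 15.6 13.5 [ 0.48  0.38 -0.1   2.23 -1.01  0.23  2.94] 7.6 2.9 [-0.82  1.04  1.32  2.47  4.16  1.13 -2.81]
0.54 0.18 50 25.5 22.1 [ 0.88  0.45 -0.47  2.2  -0.87  0.23  2.94] 23.3 7.7 [-0.79  1.24  1.32  2.47  3.96  1.4  -2.8 ]
0.54 0.18 60 33.7 29.2 [ 1.53  0.94 -1.02  2.13 -0.33  0.23  2.94] 36.0 10.3 [-0.79  1.61  1.29  2.47  3.53  1.77 -2.94]
```

```bash
python3 - <<'E'
import re
s=open('kin.py').read()
s=s.replace("h,a,b,c,e,g,d=p","h,a,b,c,e,g,d,e2,g2,d2=p").replace("R@[e,0,a]","R@[e,e2,a]").replace("R@[g,0,b]","R@[g,g2,b]").replace("R@[d,0,c]","R@[d,d2,c]")
s=s.replace("v[:7]","v[:10]").replace("V[:7]","V[:10]").replace("v[7]","v[10]").replace("V[7]","V[10]").replace(".02*(v[4:7])",".005*(v[4:10])").replace("[.3,.4,.4,.3,0,0,0,w]","[.3,.4,.4,.3]+[0]*6+[w]").replace("itertools.product((1,-1),repeat=4)","[(-1,-1,-1,-1)]").replace("(0,1.57,3.14,-1.57)","(1.57,)")
s=s.replace("def fit","from rig import r as _r\n_s=_r.sense();QN=np.array(_s['q']);D.append((QN,_s['tcp_pos'],_s['orientation'][:2,0]))\ndef fit",1)
s+='''
C0=np.array([-.0069,0,-.0063]);U=np.array([.762,0,.648]);N=np.array([-.648,0,.762])
COR=np.array([C0+i*.066*U+j*.021*N+k*np.array([0,.027,0]) for i in(1,-1) for j in(1,-1) for k in(1,-1)])
def deltas(T):
    out=[]
    for (p0,R0),(p1,R1) in zip(T,T[1:]):
        out.append(np.r_[R0.T@(p1-p0)/.2,Ro.from_matrix(R0.T@R1).as_rotvec()/(np.pi/2)])
    return np.array(out)
'''
open('kin.py','w').write(s)
E
cat > plan.py <<'E'
from kin import *
np.set_printoptions(suppress=True,precision=3,linewidth=150)
print(B[0],V,abs(B[3][:30].reshape(6,5)).max(0))
print('now',QN)
g=np.array([.2,.55,0,2.4,3.35,.45,-1.6])
for x,z,t in((.58,.155,32),(.6,.16,35),(.62,.13,40),(.661,.1,50),(.661,.061,50)):
    q,e,a=IK(np.array([x,-.082,z]),tool(t),g);print(x,z,t,q,round(e*1000,1),round(a,1))
    if t==35: G=q
n=26
for k in range(0,n+1,2):
    w=k/n;q=QN+(G-QN)*w;q[5]+=.15*np.sin(np.pi*w);p,R=FK(q);c=COR@R.T+p
    print(k,p,'z',R[:,2],'x',R[:,0],'case min',c.min(0),'max',c.max(0),'j6',q[5].round(2))
E
python3 plan.py
```

```text
0.0006446021974399436 [ 0.328  0.553  0.383  0.354  0.007  0.008 -0.005 -0.028  0.001  0.001  1.569] [0.018 0.011 0.017 0.007 0.005]
now [ 0.491  0.411 -0.461  2.3    1.061  0.252  0.641]
0.58 0.155 32 [ 0.083  0.488  0.074  2.303  3.632  0.23  -1.944] 0.0 0.0
0.6 0.16 35 [ 0.172  0.498 -0.054  2.296  3.337  0.263 -1.644] 0.0 0.0
0.62 0.13 40 [ 0.145  0.607 -0.014  2.339  3.306  0.503 -1.61 ] 0.0 0.0
0.661 0.1 50 [ 0.147  0.785 -0.017  2.366  3.266  0.88  -1.555] 0.0 0.0
0.661 0.061 50 [ 0.149  0.882 -0.019  2.362  3.257  0.972 -1.538] 0.0 0.0
0 [ 0.489 -0.109  0.155] z [ 0.325 -0.072 -0.943] x [-0.945  0.001 -0.326] case min [ 0.441 -0.14   0.094] max [ 0.545 -0.078  0.232] j6 0.25
2 [ 0.493 -0.133  0.154] z [ 0.331 -0.137 -0.934] x [-0.942  0.008 -0.335] case min [ 0.444 -0.167  0.092] max [ 0.55  -0.098  0.233] j6 0.29
4 [ 0.502 -0.155  0.157] z [ 0.35  -0.197 -0.916] x [-0.933  0.011 -0.359] case min [ 0.453 -0.192  0.094] max [ 0.558 -0.116  0.237] j6 0.32
6 [ 0.515 -0.174  0.163] z [ 0.382 -0.248 -0.89 ] x [-0.918  0.01  -0.397] case min [ 0.468 -0.213  0.098] max [ 0.57  -0.13
[... 743 characters left out ...]
.153  0.194] z [ 0.63  -0.191 -0.752] x [-0.769 -0.019 -0.639] case min [ 0.581 -0.19   0.131] max [ 0.651 -0.113  0.275] j6 0.38
20 [ 0.619 -0.133  0.189] z [ 0.639 -0.137 -0.757] x [-0.766 -0.014 -0.643] case min [ 0.586 -0.168  0.127] max [ 0.654 -0.097  0.27 ] j6 0.36
22 [ 0.618 -0.114  0.182] z [ 0.631 -0.083 -0.772] x [-0.775 -0.008 -0.632] case min [ 0.585 -0.145  0.12 ] max [ 0.653 -0.081  0.261] j6 0.33
24 [ 0.611 -0.096  0.172] z [ 0.608 -0.036 -0.793] x [-0.794 -0.003 -0.608] case min [ 0.578 -0.125  0.111] max [ 0.648 -0.066  0.25 ] j6 0.3
26 [ 0.6   -0.082  0.16 ] z [ 0.574 -0.    -0.819] x [-0.819 -0.    -0.574] case min [ 0.565 -0.109  0.1  ] max [ 0.639 -0.055  0.238] j6 0.26
```

```bash
cat > plan2.py <<'E'
from kin import *
np.set_printoptions(suppress=True,precision=3,linewidth=170)
G,e,a=IK(np.array([.60,-.082,.145]),tool(38),np.array([.17,.5,0,2.3,3.33,.3,-1.6]));print('G',G,e,a)
n=25;q=QN.copy();T=[];p0,_=FK(QN)
for k in range(n+1):
    w=k/n;qq=QN+(G-QN)*w;qq[5]+=.15*np.sin(np.pi*w);_,R=FK(qq)
    p=p0+(np.array([.60,-.082,.145])-p0)*w
    q,e,a=IK(p,R,q);T.append((p,R));c=COR@R.T+p
    if k%2==0:print(k,p,'z',R[:,2],'q',q,round(e*1e3,1),round(a,1),'case min',c.min(0),'max',c.max(0))
D_=deltas(T);np.save('d.npy',D_);print(D_.round(3))
E
python3 plan2.py
```

```text
G [ 0.159  0.547 -0.029  2.352  3.316  0.42  -1.616] 5.362665468173192e-08 4.073076087193986e-05
0 [ 0.489 -0.109  0.155] z [ 0.325 -0.072 -0.943] q [ 0.491  0.411 -0.461  2.3    1.061  0.252  0.641] 0.0 0.0 case min [ 0.441 -0.14   0.094] max [ 0.545 -0.078  0.232]
2 [ 0.497 -0.107  0.154] z [ 0.318 -0.149 -0.937] q [ 0.35   0.416 -0.381  2.29   1.177  0.317  0.451] 0.0 0.0 case min [ 0.449 -0.141  0.092] max [ 0.555 -0.071  0.233]
4 [ 0.506 -0.105  0.153] z [ 0.328 -0.223 -0.918] q [ 0.24   0.43  -0.337  2.292  1.326  0.389  0.231] 0.0 0.0 case min [ 0.457 -0.143  0.089] max [ 0.564 -0.065  0.233]
6 [ 0.515 -0.103  0.152] z [ 0.356 -0.286 -0.89 ] q [ 0.169  0.45  -0.33   2.308  1.486  0.471  0.007] 0.0 0.0 case min [ 0.467 -0.143  0.088] max [ 0.572 -0.059  0.234]
8 [ 0.524 -0.101  0.152] z [ 0.398 -0.332 -0.855] q [ 0.133  0.476 -0.352  2.335  1.643  0.559 -0.204] 0.0 0.0 case min [ 0.477 -0.143  0.086] max [ 0.579 -0.054  0.234]
10 [ 0.533 -0.098  0.151] z [ 0.451 -0.357 -0.818] q [ 0.124  0.505 -0.388  2.37   1.794  0.648 -0.393] 0.0 0.0 case min [ 0.488 -0.143  0.085] max [ 0.5
[... 1640 characters left out ...]
09  0.006 -0.021  0.003]
 [-0.019  0.009  0.01   0.003 -0.021  0.003]
 [-0.018  0.01   0.01  -0.001 -0.021  0.004]
 [-0.018  0.01   0.011 -0.005 -0.02   0.004]
 [-0.017  0.01   0.012 -0.009 -0.019  0.004]
 [-0.017  0.01   0.012 -0.012 -0.017  0.004]
 [-0.017  0.009  0.013 -0.015 -0.014  0.004]
 [-0.016  0.009  0.013 -0.018 -0.011  0.004]
 [-0.016  0.009  0.014 -0.02  -0.008  0.004]
 [-0.016  0.009  0.014 -0.021 -0.005  0.003]
 [-0.016  0.008  0.015 -0.022 -0.002  0.003]
 [-0.016  0.008  0.015 -0.023  0.002  0.003]
 [-0.016  0.007  0.015 -0.022  0.005  0.003]
 [-0.016  0.007  0.015 -0.022  0.008  0.003]
 [-0.016  0.006  0.016 -0.021  0.011  0.003]
 [-0.016  0.006  0.015 -0.019  0.013  0.003]]
```

```bash
cat > plan3.py <<'E'
from kin import *
np.set_printoptions(suppress=True,precision=3,linewidth=170)
PG=np.array([.61,-.09,.135])
G,e,a=IK(PG,tool(40),np.array([.17,.5,0,2.3,3.33,.3,-1.6]));print('G',G,e,a)
n=20;q=QN.copy();T=[];p0,_=FK(QN)
for k in range(n+1):
    w=k/n;qq=QN+(G-QN)*w;qq[5]+=.08*np.sin(np.pi*w);pj,R=FK(qq)
    p=p0+(PG-p0)*w+np.sin(np.pi*w)*np.array([.0,-.06,0])
    q,e,a=IK(p,R,q);T.append((p,R));c=COR@R.T+p
    if k%2==0:print(k,p,'z',R[:,2],'q',q,round(e*1e3,1),round(a,1),'case min',c.min(0),'max',c.max(0))
D_=deltas(T);print(D_.round(3))
E
python3 plan3.py
```

```text
G [ 0.178  0.59  -0.027  2.357  3.325  0.504 -1.604] 8.778184108280958e-08 6.796138943873137e-05
0 [ 0.489 -0.109  0.155] z [ 0.325 -0.072 -0.943] q [ 0.491  0.411 -0.461  2.3    1.061  0.252  0.641] 0.0 0.0 case min [ 0.441 -0.14   0.094] max [ 0.545 -0.078  0.232]
2 [ 0.501 -0.126  0.153] z [ 0.32  -0.155 -0.935] q [ 0.382  0.424 -0.369  2.279  1.188  0.305  0.481] 0.0 0.0 case min [ 0.452 -0.16   0.09 ] max [ 0.559 -0.09   0.232]
4 [ 0.513 -0.141  0.151] z [ 0.338 -0.231 -0.912] q [ 0.302  0.444 -0.31   2.281  1.402  0.354  0.234] 0.0 0.0 case min [ 0.464 -0.179  0.087] max [ 0.57  -0.1    0.231]
6 [ 0.525 -0.152  0.149] z [ 0.377 -0.29  -0.88 ] q [ 0.291  0.472 -0.333  2.303  1.65   0.435 -0.039] 0.0 0.0 case min [ 0.477 -0.193  0.084] max [ 0.581 -0.108  0.23 ]
8 [ 0.537 -0.159  0.147] z [ 0.432 -0.325 -0.841] q [ 0.323  0.506 -0.399  2.337  1.868  0.538 -0.271] 0.0 0.0 case min [ 0.491 -0.201  0.081] max [ 0.59  -0.112  0.229]
10 [ 0.549 -0.16   0.145] z [ 0.495 -0.329 -0.804] q [ 0.372  0.544 -0.472  2.376  2.052  0.638 -0.451] 0.0 0.0 case min [ 0.506 -0.203  0.079] max [ 0.5
[... 1073 characters left out ...]
22  0.021 -0.014  0.003]
 [-0.027 -0.02   0.022  0.018 -0.017  0.003]
 [-0.026 -0.014  0.022  0.014 -0.02   0.003]
 [-0.025 -0.007  0.021  0.009 -0.022  0.003]
 [-0.025 -0.     0.019  0.004 -0.023  0.003]
 [-0.024  0.007  0.018 -0.001 -0.023  0.003]
 [-0.024  0.014  0.016 -0.006 -0.023  0.003]
 [-0.023  0.021  0.015 -0.01  -0.021  0.003]
 [-0.023  0.028  0.014 -0.015 -0.019  0.004]
 [-0.022  0.034  0.013 -0.019 -0.016  0.004]
 [-0.022  0.039  0.013 -0.022 -0.013  0.004]
 [-0.022  0.044  0.014 -0.025 -0.009  0.004]
 [-0.021  0.048  0.015 -0.027 -0.005  0.004]
 [-0.021  0.051  0.017 -0.028 -0.     0.005]
 [-0.021  0.052  0.019 -0.029  0.004  0.005]
 [-0.02   0.053  0.021 -0.029  0.008  0.005]]
```

Emit:
move_arm(deltas=[[[-0.027,-0.041,0.018],[0.027,0.003,0.003],220],[[-0.027,-0.039,0.019],[0.026,-0.002,0.003],220],[[-0.027,-0.036,0.02],[0.026,-0.006,0.003],220],[[-0.027,-0.031,0.021],[0.024,-0.01,0.003],220],[[-0.027,-0.026,0.022],[0.021,-0.014,0.003],220]])

```text
time: 9.85
tcp_pos: [0.5201, -0.1459, 0.1514]
orientation: [[-0.928, 0.111, 0.356], [0.014, 0.964, -0.264], [-0.373, -0.24, -0.896]]
contact_force: [-0.2, -0.7, -6.5]
finger_gap: 0.57
grasp_force: 25.0
```

Emit:
move_arm(deltas=[[[-0.027,-0.02,0.022],[0.018,-0.017,0.003],220],[[-0.026,-0.014,0.022],[0.014,-0.02,0.003],220],[[-0.025,-0.007,0.021],[0.009,-0.022,0.003],220],[[-0.025,0,0.019],[0.004,-0.023,0.003],220],[[-0.024,0.007,0.018],[-0.001,-0.023,0.003],220]])

```text
time: 10.35
tcp_pos: [0.5495, -0.1584, 0.1455]
orientation: [[-0.855, 0.158, 0.493], [-0.015, 0.944, -0.329], [-0.518, -0.289, -0.805]]
contact_force: [-0.7, -0.1, -6.2]
finger_gap: 0.573
grasp_force: 25.0
```

```bash
python3 -c "
from rig import r
s=r.sense();print(s['time'],s['tcp_pos'].round(4),s['orientation'].round(3).tolist(),s['q'].round(3))"
```

```text
10.35 [ 0.5495 -0.1584  0.1455] [[-0.855, 0.158, 0.493], [-0.015, 0.944, -0.329], [-0.518, -0.289, -0.805]] [ 0.266  0.539 -0.346  2.386  2.117  0.596 -0.546]
```

Emit:
move_arm(deltas=[[[-0.024,0.014,0.016],[-0.006,-0.023,0.003],220],[[-0.023,0.021,0.015],[-0.01,-0.021,0.003],220],[[-0.023,0.028,0.014],[-0.015,-0.019,0.004],220],[[-0.022,0.034,0.013],[-0.019,-0.016,0.004],220],[[-0.022,0.039,0.013],[-0.022,-0.013,0.004],220]])

```text
time: 10.85
tcp_pos: [0.5792, -0.1368, 0.14]
orientation: [[-0.772, 0.115, 0.625], [-0.03, 0.976, -0.217], [-0.634, -0.186, -0.75]]
contact_force: [-0.3, 0.1, -5.0]
finger_gap: 0.572
grasp_force: 25.0
```

Emit:
move_arm(deltas=[[[-0.022,0.044,0.014],[-0.025,-0.009,0.004],220],[[-0.021,0.048,0.015],[-0.027,-0.005,0.004],220],[[-0.021,0.051,0.017],[-0.028,0,0.005],220],[[-0.021,0.052,0.019],[-0.029,0.004,0.005],220],[[-0.02,0.053,0.021],[-0.029,0.008,0.005],220]])

```text
time: 11.35
tcp_pos: [0.6096, -0.0899, 0.135]
orientation: [[-0.77, 0.003, 0.639], [0.003, 1.0, -0.002], [-0.639, 0.001, -0.77]]
contact_force: [0.4, 1.5, -4.3]
finger_gap: 0.571
grasp_force: 25.0
```

```bash
python3 ang.py
```

```text
11.35 [ 0.6096 -0.0899  0.135 ] [[-0.77, 0.003, 0.639], [0.003, 1.0, -0.002], [-0.639, 0.001, -0.77]] [ 0.6   0.66 -0.64  2.36  2.66  0.55 -0.85] n 25236
face n 24652 dir tool xz [-0.753 -0.659] ang -138.8 ends [0.0551 0.0189] [-0.0392 -0.0636] world dir [ 0.159 -0.001  0.987]
face n 296 dir tool xz [-0.773 -0.635] ang -140.6 ends [0.0546 0.0164] [-0.0407 -0.0619] world dir [ 0.189 -0.001  0.982]
```

Emit:
move_arm(deltas=[[[0.032,0,0.038],[0,0,0],220],[[0.032,0,0.038],[0,-0.034,0],220],[[0,0,0],[0,-0.034,0],220],[[0,0,0],[0,-0.034,0],220],[[0,0,0],[0,0,0],220]])

```text
time: 11.9
tcp_pos: [0.613, -0.0875, 0.1082]
orientation: [[-0.677, -0.0, 0.736], [0.008, 1.0, 0.008], [-0.736, 0.011, -0.677]]
contact_force: [-1.0, 0.0, -5.0]
finger_gap: 0.569
grasp_force: 25.0
```

Emit:
move_arm(deltas=[[[-0.042,0.012,0.048],[0,0,0],220],[[-0.042,0.012,0.048],[0,0,0],220],[[-0.042,0.012,0.048],[0,0,0],220],[[-0.042,0.012,0.048],[0,0,0],220],[[0,0,0],[0,0,0],220]])

```text
time: 12.4
tcp_pos: [0.6689, -0.079, 0.1152]
orientation: [[-0.668, -0.002, 0.744], [-0.003, 1.0, 0.0], [-0.744, -0.002, -0.668]]
contact_force: [-0.6, 1.3, -5.0]
finger_gap: 0.572
grasp_force: 25.0
```

```bash
python3 ang.py; python3 - <<'E'
from h import *
grab('scene','s3.png')
for n in('scene','top'):
    f=grab(n);P=cloud(f);H,S,V=cv2.split(cv2.cvtColor(f['pixels'],cv2.COLOR_RGB2HSV))
    m=(H>4)&(H<17)&(S>170)&(V>30)&(P[...,0]<.72)&(P[...,0]>.58)&(abs(P[...,1]+.08)<.06)&(P[...,2]<.2)
    print(n,m.sum(),np.percentile(P[m],[1,50,99],axis=0).round(3).tolist() if m.sum() else '')
E
```

```text
12.4 [ 0.6689 -0.079   0.1152] [[-0.668, -0.002, 0.744], [-0.003, 1.0, 0.0], [-0.744, -0.002, -0.668]] [ 0.71  0.92 -0.89  2.34  2.63  0.88 -0.66] n 25142
face n 24672 dir tool xz [-0.754 -0.657] ang -138.9 ends [0.055  0.0184] [-0.0393 -0.0637] world dir [0.014 0.002 1.   ]
face n 262 dir tool xz [-0.753 -0.658] ang -138.9 ends [0.054  0.0154] [-0.0384 -0.0654] world dir [0.013 0.002 1.   ]
scene 1235 [[0.65, -0.106, 0.012], [0.68, -0.086, 0.186], [0.69, -0.052, 0.192]]
top 742 [[0.642, -0.104, 0.081], [0.645, -0.078, 0.174], [0.685, -0.05, 0.192]]
```

View pics/s3.png

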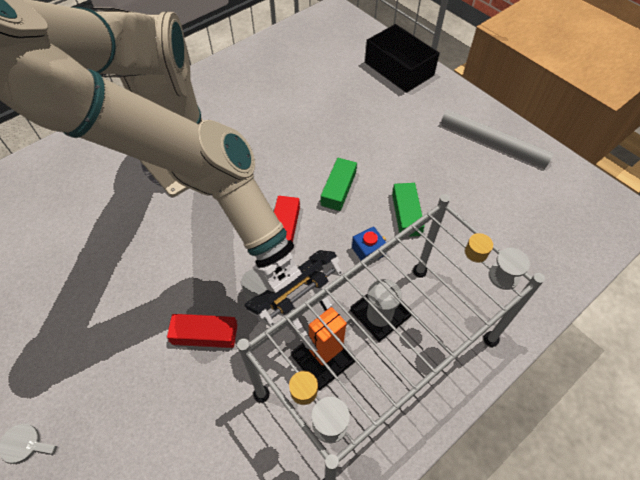

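The scene view shows the case upright in the gripper at (327,335), directly over the empty tray and clear of the shelf wires. It is within 0.8° of vertical and about 6 mm behind the tray's centre. I'll correct that while lowering.

Emit:
move_arm(deltas=[[[0.043,0,0.029],[0,-0.009,0],220],[[0.043,0,0.029],[0,0,0],220],[[0.043,0,0.029],[0,0,0],220],[[0.043,0,0.029],[0,0,0],220],[[0.041,0,0.028],[0,0,0],220]])

```text
time: 13.1
tcp_pos: [0.6598, -0.0784, 0.0612]
orientation: [[-0.66, -0.003, 0.752], [-0.001, 1.0, 0.004], [-0.752, 0.001, -0.66]]
contact_force: [0.3, 0.1, -4.9]
finger_gap: 0.575
grasp_force: 25.0
```

Emit:
move_arm(deltas=[[[0,0,0],[0,0,0],220],[[0,0,0],[0,0,0],220]])

```text
time: 13.3
tcp_pos: [0.6599, -0.0781, 0.0618]
orientation: [[-0.66, -0.004, 0.752], [-0.001, 1.0, 0.004], [-0.752, 0.002, -0.66]]
contact_force: [-0.5, 1.1, -5.3]
finger_gap: 0.573
grasp_force: 25.0
```

```bash
python3 ang.py
```

```text
13.3 [ 0.6599 -0.0781  0.0618] [[-0.66, -0.004, 0.752], [-0.001, 1.0, 0.004], [-0.752, 0.002, -0.66]] [ 0.7   1.07 -0.87  2.37  2.74  1.03 -0.67] n 25173
face n 24701 dir tool xz [-0.753 -0.658] ang -138.9 ends [0.055  0.0184] [-0.0392 -0.0638] world dir [ 0.003 -0.002  1.   ]
face n 242 dir tool xz [-0.749 -0.662] ang -138.5 ends [0.0573 0.0236] [-0.0407 -0.063 ] world dir [-0.003 -0.002  1.   ]
```

Emit:
move_arm(deltas=[[[0.004,0,0.003],[0,0,0],220],[[0,0,0],[0,0,0],220]])

```text
time: 13.55
tcp_pos: [0.6601, -0.0784, 0.0616]
orientation: [[-0.659, -0.004, 0.752], [-0.002, 1.0, 0.003], [-0.752, 0.001, -0.659]]
contact_force: [-0.6, -0.4, -4.5]
finger_gap: 0.572
grasp_force: 25.0
```

Emit:
move_arm(deltas=[[[0.004,0,0.003],[0,0,0],220],[[0,0,0],[0,0,0],220]])

```text
time: 13.75
tcp_pos: [0.6599, -0.0784, 0.0604]
orientation: [[-0.659, -0.004, 0.752], [-0.002, 1.0, 0.003], [-0.752, 0.001, -0.659]]
contact_force: [0.2, -0.0, -4.6]
finger_gap: 0.577
grasp_force: 25.0
```

Emit:
move_arm(deltas=[[[0.004,0,0.003],[0,0,0],220],[[0,0,0],[0,0,0],220]])

```text
time: 13.95
tcp_pos: [0.6602, -0.0783, 0.0599]
orientation: [[-0.658, -0.004, 0.753], [-0.002, 1.0, 0.004], [-0.753, 0.001, -0.658]]
contact_force: [-1.6, -0.8, -0.7]
finger_gap: 0.573
grasp_force: 25.0
```

Emit:
move_arm(deltas=[[[0.003,0,0.003],[0,0,0],220],[[0,0,0],[0,0,0],220]])

```text
time: 14.15
tcp_pos: [0.6607, -0.0782, 0.0598]
orientation: [[-0.657, -0.004, 0.754], [-0.002, 1.0, 0.004], [-0.754, 0.001, -0.657]]
contact_force: [-3.6, -2.1, 6.2]
finger_gap: 0.572
grasp_force: 25.0
```

Emit:
move_arm(deltas=[[[-0.003,0,-0.002],[0,0,0],220],[[0,0,0],[0,0,0],220],[[0,0,0],[0,0,0],220]], force=5)

```text
time: 14.45
tcp_pos: [0.6607, -0.0782, 0.0598]
orientation: [[-0.658, -0.004, 0.753], [-0.002, 1.0, 0.004], [-0.753, 0.001, -0.658]]
contact_force: [-1.5, 0.2, 1.7]
finger_gap: 0.576
grasp_force: 5.0
```

Emit:
move_arm(deltas=[[[0,0,0],[0,0,0],100],[[0,0,0],[0,0,0],90],[[0,0,0],[0,0,0],70],[[0,0,0],[0,0,0],40],[[0,0,0],[0,0,0],20]])

```text
time: 14.95
tcp_pos: [0.66, -0.0783, 0.0591]
orientation: [[-0.659, -0.004, 0.752], [-0.001, 1.0, 0.004], [-0.752, 0.001, -0.659]]
contact_force: [-0.6, 0.4, 0.5]
finger_gap: 0.859
grasp_force: 0.0
```

Emit:
move_arm(deltas=[[[0,0,0],[0,0,0],20],[[0,0,0],[0,0,0],20],[[0,0,0],[0,0,0],20],[[0,0,0],[0,0,0],20]])

```text
time: 15.35
tcp_pos: [0.66, -0.0783, 0.0592]
orientation: [[-0.659, -0.004, 0.752], [-0.002, 1.0, 0.004], [-0.752, 0.001, -0.659]]
contact_force: [0.2, -0.3, 0.5]
finger_gap: 0.917
grasp_force: 0.0
```

```bash
python3 ang.py
```

```text
15.35 [ 0.66   -0.0783  0.0592] [[-0.659, -0.004, 0.752], [-0.002, 1.0, 0.004], [-0.752, 0.001, -0.659]] [ 0.7   1.08 -0.87  2.37  2.75  1.04 -0.67] n 24769
face n 24295 dir tool xz [-0.753 -0.658] ang -138.8 ends [0.0532 0.0178] [-0.0397 -0.0635] world dir [ 0.001 -0.001  1.   ]
face n 319 dir tool xz [-0.754 -0.657] ang -138.9 ends [0.0438 0.0116] [-0.0437 -0.0646] world dir [ 0.003 -0.001  1.   ]
```

```bash
python3 - <<'E'
from kin import *
p,R=FK(QN);q=QN
for d in((-.02,0,0),(-.04,0,0),(-.06,0,0),(-.06,0,.02),(-.04,0,.035),(-.06,0,.052)):
    print(d,*[v.round(3) if hasattr(v,'round') else v for v in IK(p+d,R,QN)])
E
```

```text
(-0.02, 0, 0) [ 0.707  1.089 -0.868  2.416  2.761  1.089 -0.686] 0.0 0.0
(-0.04, 0, 0) [ 0.713  1.098 -0.869  2.467  2.775  1.141 -0.7  ] 0.0 0.0
(-0.06, 0, 0) [ 0.921  1.304 -1.25   2.47   2.52   1.241 -0.272] 0.007 2.512
(-0.06, 0, 0.02) [ 0.918  1.224 -1.25   2.47   2.48   1.186 -0.307] 0.008 2.773
(-0.04, 0, 0.035) [ 0.895  1.212 -1.25   2.47   2.508  1.224 -0.34 ] 0.0 0.094
(-0.06, 0, 0.052) [ 0.917  1.103 -1.25   2.47   2.427  1.101 -0.357] 0.007 2.813
```

Emit:
move_arm(deltas=[[[0.031,0,-0.036],[0,0,0],10],[[0.031,0,-0.036],[0,0,0],10],[[0.031,0,-0.036],[0,0,0],10],[[0.03,0,-0.035],[0,0,0],10],[[0,0,0],[0,0,0],10]])

```text
time: 15.9
tcp_pos: [0.6208, -0.0783, 0.059]
orientation: [[-0.66, -0.004, 0.751], [-0.002, 1.0, 0.004], [-0.751, 0.002, -0.66]]
contact_force: [-0.6, -0.7, -0.7]
finger_gap: 0.958
grasp_force: 0.0
```

```bash
python3 ang.py; python3 - <<'E'
from h import *
f=grab('scene');im=f['pixels'][180:440,180:500,::-1];cv2.imwrite('pics/fin.png',cv2.resize(im,None,fx=2,fy=2))
for n in('scene','top'):
    f=grab(n);P=cloud(f);H,S,V=cv2.split(cv2.cvtColor(f['pixels'],cv2.COLOR_RGB2HSV))
    m=(H>4)&(H<17)&(S>170)&(V>30)&(P[...,0]<.72)&(P[...,0]>.58)&(abs(P[...,1]+.08)<.06)&(P[...,2]<.2)
    print(n,m.sum(),np.percentile(P[m],[1,50,99],axis=0).round(3).tolist())
    m=(P[...,2]>.055)&(P[...,2]<.07)&(P[...,0]>.4)&(P[...,0]<.49)&(abs(P[...,1]+.09)<.05);print('spool',m.sum(),np.percentile(P[m],[1,99],axis=0).round(3).tolist() if m.sum()>20 else '')
E
```

```text
15.9 [ 0.6208 -0.0783  0.059 ] [[-0.66, -0.004, 0.751], [-0.002, 1.0, 0.004], [-0.751, 0.002, -0.66]] [ 0.72  1.1  -0.87  2.47  2.77  1.14 -0.7 ] n 16871
face n 16430 dir tool xz [-0.752 -0.659] ang -138.8 ends [0.0248 0.0452] [-0.0676 -0.0359] world dir [ 0.002 -0.002  1.   ]
face n 234 dir tool xz [-0.753 -0.658] ang -138.8 ends [0.0218 0.0447] [-0.0695 -0.0352] world dir [ 0.003 -0.002  1.   ]
scene 1137 [[0.643, -0.105, 0.005], [0.674, -0.085, 0.128], [0.683, -0.049, 0.139]]
spool 170 [[0.43, -0.125, 0.056], [0.467, -0.099, 0.064]]
top 991 [[0.637, -0.118, 0.002], [0.641, -0.074, 0.117], [0.688, -0.049, 0.139]]
spool 0
```

View pics/fin.png

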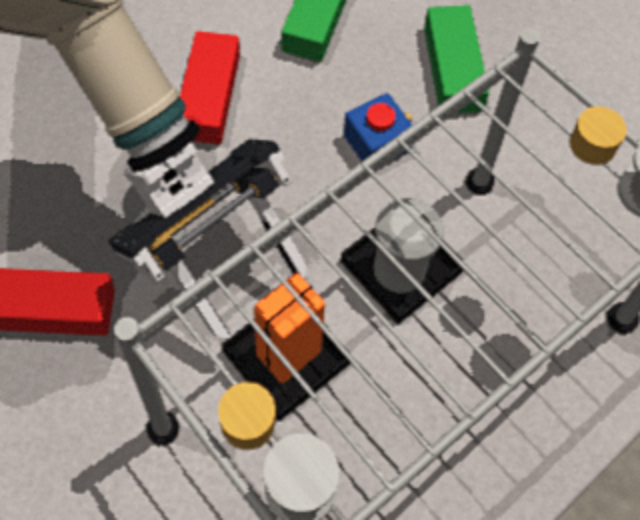

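The picture shows the case standing upright in the tray at (290,335), with the fingers clear of it at (210,300) and (285,240). The bowl and actuator are in their original places, and the spool measures where it was.

```bash
python3 -c "
from rig import r
print(r.finish_job())"
```

```text
the job is handed in; nothing more can be done
None
```

The case is standing upright on its heavy end (the end that was nearest the actuator) on the empty tray's floor. It is released with the gripper clear and nothing else disturbed, and the job was handed in at about 16 s.

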